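# Load a sample and index the changer table to the detector

### The arm

A 7-joint arm with a two-finger parallel gripper is mounted at the origin on a cart in front of the work surface, level with it; the furniture and walls round the work are solid. World frame = base frame: x ahead of the robot, y to its left, z up, the work surface at z = 0. Lengths are in m, angles in rad, forces in N, time in s.
With the tool pointing down it reaches from about 0.425 to 0.925 m from the base axis. Payload 6.8 kg.
Tool frame: the origin (TCP) lies where the fingers leave the gripper's body, on its centre line; the fingertips stand 73 mm ahead of it and the grasp point (between the pads) lies 54 mm ahead of it; z points along the fingers, y is the line along which they close (so a half turn about z gives the same grasp; the last joint's range is limited). The gripper opens to 85 mm and grips with 20 to 120 N. Pads are 22 mm wide; open, the fingers measure 114 mm over their backs; the gripper's body (76 mm by 85 mm) begins 54 mm behind the grasp point. The pads swing forward as they close: fully open they stand 13 mm farther back than shut.
Start: joints at [1.026, 0.477, 0.022, 1.555, -0.011, 1.109, -0.083], TCP at [0.286, -0.612, 0.304] pointing down, gripper open.
Joint ranges: [-2.96, 2.96], [-0.34, 2.1], [-1.41, 1.46], [0.24, 2.44], [-1.37, 4.51], [0.17, 1.92], [-2.96, 2.96]. Speed limits (rad/s): [2.39, 2.39, 3.14, 3.14, 3.14, 3.14, 3.14].

### API

Orientations are given as a rotation vector (axis times angle).
In Python, from bench import r, order, grab_frame, camera_info, get_obs gives the robot as it stands (r), with the cameras as plain functions, the readings as plain functions and the job (order).
- The arm moves only by the shell command python3 drive.py 'ROWS' [OPENING] [FORCE]. ROWS is rows parted by semicolons, their numbers by spaces, 1 to 5 of them, each of 6 numbers: dx, dy, dz in m, then a rotation vector rx, ry, rz in rad; each row is the pose to reach, as a shift and turn from the pose commanded when the command began, along the tool's axes at that moment; what a row does not reach only later rows make up. A row lasts 1/10 s, in which the tool goes at most 0.05 m and 0.15 rad, less where a joint would pass 70% of its speed; a pose out of reach is approached as far as the arm can. OPENING is the finger opening in m, set as the command begins (- or left out keeps the last). The fingers move at their own pace and stop on an object; FORCE is the grip in N (left out, the last holds). Time passes only in rows, so rows that do not move let the fingers close. It prints the time, the measured TCP pose, the force, the opening and the grip force at its end.
- get_obs(): the state, without advancing time (a new reading comes with each control period).
- grab_frame(name): name is "scene" or "top"; returns (picture, depth): 420x560x3 uint8, blue, green, red; 420x560 float32, m along the optical axis (not along the pixel's ray), 0 where there is no reading.
- camera_info(name): a dict with "camera_matrix" (3x3 intrinsics, pixels), "k1" (the pictures are not rectified: a ray, as slopes to the right and down, at radius r is drawn at 1 + k1 r^2 times it, then the intrinsics apply), "R" (3x3) and "t" (3): a world point X has camera coordinates R X + t. Camera axes: x right, y down, z forward; pixel columns grow to the right and rows downward; lengths in m; the calibration is good to about 2 mm. A picture is of the moment at which its call begins. camera_info takes no time and is no camera call.
- order.hand_in(): hands the job in; it is judged then, once.
The state is a dict: "clock": time; "joints": joint angles; "qvel": joint speeds; "tau": joint torques, N m; "tcp_pos": TCP position; "orientation": TCP orientation; "contact_force": force on the tool from outside, world axes, zero at the start; "moment": the same for the moment, N m; "grip_width": finger opening in m; "gripper_force": force on a finger pad.
Only numpy, scipy, OpenCV 4.12 (cv2) and the standard library are available. Lean on these libraries where they do the work, as an engineer would, in place of code of your own. Each camera call takes 0.05 s, during which the arm holds its last target. There are 200 camera calls.

### The job

Set the blue-capped sample jar upright in the empty blue cup of the sample changer, its label facing outward, away from the central handle. Then turn the table anticlockwise (seen from above) by its black handle until that cup has come round to the detector and the sprung pawl has dropped into the notch there, and turn it back against the pawl until the pawl stops it and sits fully home. Do not touch the detector, and leave the other things on the bench where they are.

Things in the scene. Friction and masses are not known exactly. Their poses are not given: they have to be found in the camera images.
- sample_jar: The sample: white plastic jar, body 58 mm across and 72 mm tall, blue screw cap 54 mm across above it, 90 mm tall in all, about 0.16 kg, standing upright on the bench. Origin: centre of its underside, z up. A white paper label is on one side of the body, in the direction of label.
- label (a point): Middle of the jar's paper label, on the side of the jar, 36 mm above its underside and 29 mm from its axis.
- changer: The sample changer, a fixed apparatus: round white base plate 270 mm across with a tongue that carries the detector. Origin: on the turntable's vertical axis, at bench level; x axis from there to the detector, z up. On it turns an aluminium table (upper face 38 mm above the bench) with a toothed steel rim, 240 mm across, and four cups 90 degrees apart.
- rim (a point): Toothed rim of the table, at the table's own angle of the blue cup, 120 mm from the axis. The table has no end stop and stays where it is left (friction about 0.2 N m). It turns anticlockwise only (seen from above, positive about z): every 90 degrees the pawl drops into a notch. Forward, the notch's 8 degree ramp lifts it out (0.6 N m); backward, the notch's square face stops dead on it.
- handle (a point): Middle of the table's handle, on the turntable's axis, 150 mm above the bench: a black bar 64 mm long, 24 mm wide, 28 mm high (136 to 164 mm above the bench) on a 20 mm column, turning with the table. From above, the bar's length lies 45 degrees anticlockwise of the direction to the blue cup, which is its x axis.
- cup (a point): Centre of the empty blue cup's floor, 72 mm from the table's axis and 38 mm above the bench; turns with the table, x axis outward from the table's axis. Inner diameter of the cup 61.5 mm, wall 3.6 mm thick and 14 mm high.
- standard (a point): The white-capped standard jar across the table from the blue cup, screwed down in a grey cup: 52 mm across, its top 114 mm above the bench. Two more like it stand at 90 degrees to either side; all are 72 mm from the axis and turn with the table. Given is the centre of its underside.
- measuring_point (a point): Fixed point before the detector, 72 mm from the turntable's axis along the changer's x axis, 38 mm above the bench. The cup's floor centre has to come near it, but the pawl block is set a little differently each time, so the true stop lies up to 6 degrees (8 mm at the cup) to either side: the pawl decides, not this point.
- detector: The detector, fixed to the changer: a horizontal metal cylinder 62 mm across with a dark 88 mm collar in front, axis 83 mm above the bench, reaching from 129 to 277 mm from the turntable's axis along the changer's x axis; its top is 127 mm above the bench. Origin and axes as changer.
- pawl (a joint): How far the sprung pawl is pushed out, in m: 0 fully home in a notch, 0.009 riding on the rim; its spring gives 2.4 to 3.4 N. A brass nose in a dark block low at the rim, 150 degrees clockwise from the detector. Past the square face it drops in; overshot, it stands part-way out on the ramp (1.2 mm per degree), and comes home only when the table is turned back until the square face meets it.
- gold_tin: Bystander: gold oval tin, 64 x 110 x 24 mm, on the bench. Origin: centre of its underside.
- cutter: Bystander: blue cable cutter lying on the bench, 42 x 123 x 15 mm. Origin: centre of its underside.

How it is judged:
On the way:
1. the jar stands in the blue cup, label outward, released, while the cup is still away from the detector (distance between sample_jar and cup below 0.005 m and angle between sample_jar's own z axis and vertical below 0.06 rad and x of label in the frame of cup above 0.023 m and contact force between the fingers and sample_jar below 0.1 N and horizontal distance between cup and measuring_point above 0.09 m), for 0.2 s.
At the end, for the whole second after the job is handed in: The jar is at rest and upright (0.06 rad) in the blue cup (within 5 mm of its floor centre), label outward within about 35 degrees; the cup is at the detector (within 12 mm of the measuring point); the pawl is fully home (under 1 mm out) (distance between sample_jar and cup below 0.005 m and angle between sample_jar's own z axis and vertical below 0.06 rad and x of label in the frame of cup above 0.023 m and contact force between the fingers and sample_jar below 0.1 N and horizontal distance between cup and measuring_point below 0.012 m and value of joint pawl below 0.001 m and linear speed of sample_jar below 0.02 m/s); the robot touches nothing.
It fails at once if the detector is touched (contact force between detector and anything else above 1 N).
It fails at once if the sample jar is tipped over (angle between sample_jar's own z axis and vertical above 0.7 rad).
It fails at once if a bystander (tin, cutter) is moved (distance of any of gold_tin, cutter from where it was at the start of the episode above 0.03 m).
It also fails if it takes over 64 s, if anything falls off the work surface, if the arm or the gripper's body presses on something with over 40 N, if the wrist force passes 120 N, or if a joint passes its speed limit or range.

## Working session

There is one attempt and no reset: what is moved stays moved. The work goes in short steps, Python scripts to look and compute and a shell command to move; the robot and the scene stay as the last step left them, time stands still between calls to the robot, and variables do not carry over. Pictures are saved under pics/ and viewed, at most 10 in all, crops included, and the job is handed in when it is done.

```bash
ls; mkdir -p pics
cat > h.py <<'E'
import numpy as np,cv2
from scipy.spatial.transform import Rotation as Ro
from bench import r, order, grab_frame, camera_info, get_obs
def ray(name,uv):
    c=camera_info(name);K=np.array(c["camera_matrix"]);R=np.array(c["R"]);t=np.array(c["t"])
    d=(np.array(uv,float)-K[:2,2])/[K[0,0],K[1,1]]
    s=d.copy()
    for _ in range(20): s=d/(1+c["k1"]*(s@s))
    return -R.T@t, R.T@np.array([s[0],s[1],1.])
def onz(name,uv,z):
    o,d=ray(name,uv); return o+d*(z-o[2])/d[2]
def atdepth(name,uv,dep):
    o,d=ray(name,uv); return o+d*dep
E
python3 - <<'E'
from h import *
for n in("scene","top"):
    f,d=grab_frame(n);cv2.imwrite(f"pics/{n}0.png",f);np.save(f"pics/{n}0.npy",d)
    print(n,ray(n,(280,210)))
print(get_obs())
E
```

```text
bench.py
drive.py
pics
scene (array([-0.44497618,  1.14670796,  1.03677812]), array([ 0.5852234 , -0.57707019, -0.56977736]))
top (array([0.37241366, 0.20410052, 1.52830072]), array([ 0.10549726, -0.00126461, -0.99448382]))
{'clock': 0.1, 'joints': array([ 1.0258746 ,  0.47772436,  0.02235336,  1.55632986, -0.01151251,
        1.10930957, -0.08309688]), 'qvel': array([ 1.88360063e-03, -3.65988064e-03, -1.76547688e-05, -1.98064356e-03,
       -1.16808973e-03, -1.13309600e-03,  2.12954494e-04]), 'tau': array([ 4.24347381e-03, -5.97759283e+01,  1.61348607e+00, -2.81953812e+01,
        1.28523240e-02,  4.97762507e-03, -3.84472912e-06]), 'tcp_pos': array([ 0.28538963, -0.61125094,  0.303028  ]), 'orientation': array([-3.06541686e+00, -6.80386936e-01,  7.31083999e-04]), 'contact_force': array([ 0.58675434, -0.23408727, -0.39631347]), 'moment': array([ 0.02766342, -0.05679915,  0.01797347]), 'gripper_force': 0.0, 'grip_width': 0.08555000201144959}
```

View pics/scene0.png

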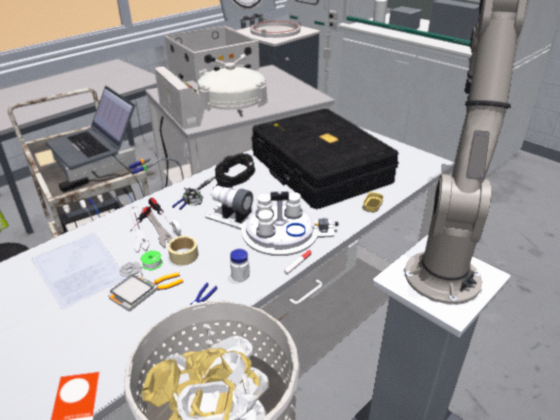

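View pics/top0.png

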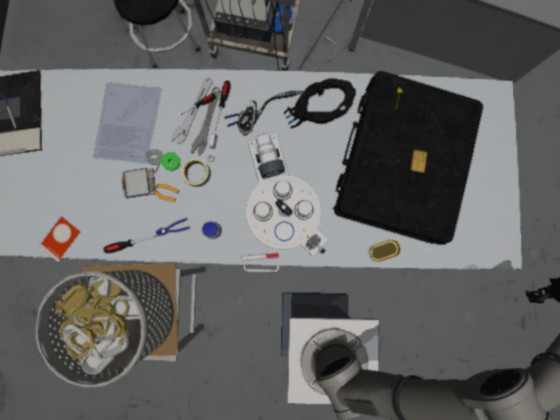

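Run:
```python
from h import *
s=cv2.imread("pics/scene0.png");t=cv2.imread("pics/top0.png")
a=cv2.resize(s[170:290,190:350],None,fx=5,fy=5,interpolation=cv2.INTER_CUBIC)
b=cv2.resize(t[120:270,190:350],None,fx=4,fy=4,interpolation=cv2.INTER_CUBIC)
cv2.imwrite("pics/a.png",a);cv2.imwrite("pics/b.png",b)
```

```text
(no output)
```

View pics/a.png

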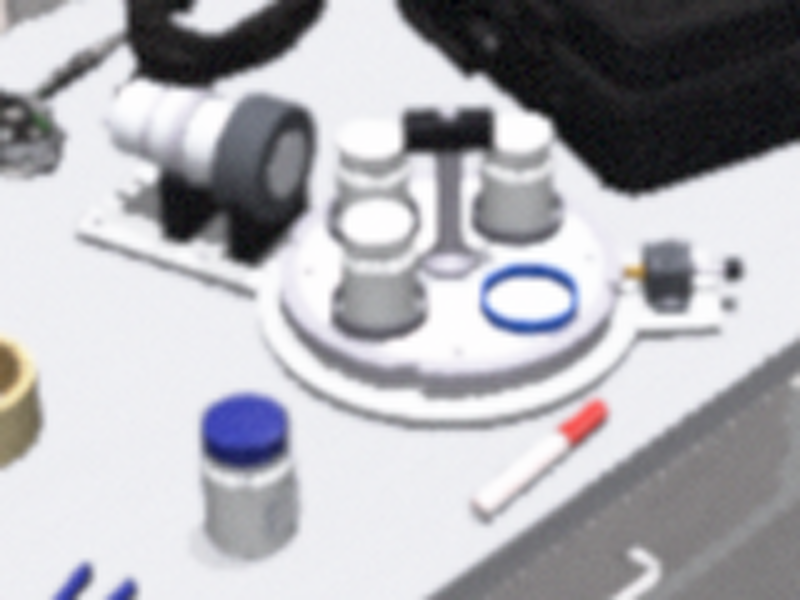

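View pics/b.png

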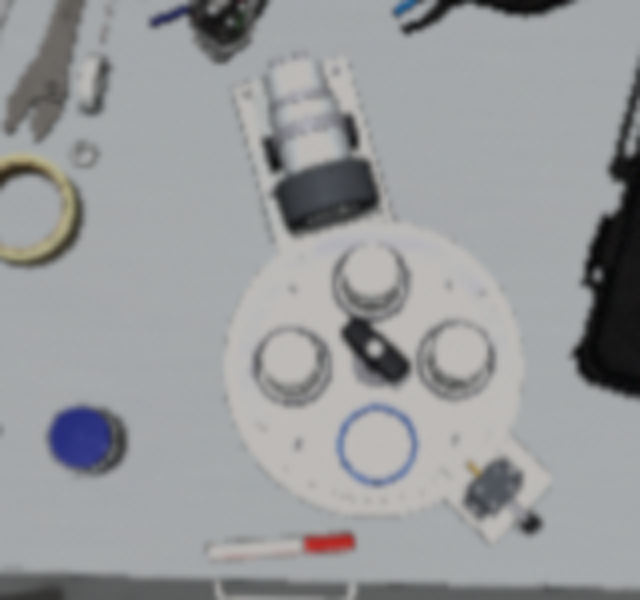

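Run:
```python
from h import *
t=cv2.imread("pics/top0.png");d=np.load("pics/top0.npy");s=cv2.imread("pics/scene0.png")
hs=cv2.cvtColor(t,cv2.COLOR_BGR2HSV)
m=cv2.inRange(hs,(105,90,50),(130,255,255))
n,l,st,c=cv2.connectedComponentsWithStats(m)
for i in range(1,n):
    if st[i,4]>25: print(i,st[i],c[i])
def comp(x0,y0,x1,y1):
    ys,xs=np.nonzero(m[y0:y1,x0:x1]);p=np.c_[xs+x0,ys+y0].astype(np.float32)
    return cv2.fitEllipse(cv2.convexHull(p))
e=comp(198,215,225,245);print("cap",e,onz("top",e[0],.09),"depthpt",atdepth("top",e[0],d[int(e[0][1]),int(e[0][0])]))
e=comp(270,215,300,250);print("cup",e,onz("top",e[0],.052))
k=((t.max(2)<75)*255).astype(np.uint8);k2=np.zeros_like(k);k2[195:222,268:300]=k[195:222,268:300]
n,l,st,c=cv2.connectedComponentsWithStats(k2)
i=1+st[1:,4].argmax();ys,xs=np.nonzero(l==i);print("handle",st[i],cv2.minAreaRect(np.c_[xs,ys].astype(np.float32)))
rc=cv2.minAreaRect(np.c_[xs,ys].astype(np.float32));print(onz("top",rc[0],.155));
bx=cv2.boxPoints(rc);print([onz("top",q,.16)[:2].round(3) for q in bx])
# white caps of standards by depth
for u,v in [(190+372/4,120+275/4),(190+291/4,120+357/4),(190+457/4,120+352/4)]: print("std",onz("top",(u,v),.114))
# collar/detector centre, tongue corners approx
for q in [(190+233/4,120+85/4),(190+350/4,120+57/4)]: print("tongue far corners",onz("top",q,.005))
for q in [(190+470/4,120+465/4),(190+495/4,120+487/4)]: print("pawl",onz("top",q,.03))
print("rim top",onz("top",(190+374/4,120+366/4),.0))
a=s[248:285,222:258].astype(float);a=np.clip((a-100)*2.2,0,255).astype(np.uint8)
cv2.imwrite("pics/jar.png",cv2.resize(a,None,fx=14,fy=14,interpolation=cv2.INTER_CUBIC))
```

```text
1 [272   4  13  29 191] [278.64921466  19.52879581]
2 [289   4   3  15  39] [289.8974359   10.53846154]
12 [157 219  31  16 107] [170.5046729  228.53271028]
13 [203 222  15  15 180] [209.77222222 228.86666667]
cap ((209.73463439941406, 228.86793518066406), (14.587625503540039, 14.937057495117188), 121.38179779052734) [0.45431602 0.43936074 0.09      ] depthpt [0.45460623 0.44019437 0.08490352]Traceback (most recent call last):
  File "<stdin>", line 12, in <module>
  File "<stdin>", line 10, in comp
cv2.error: OpenCV(4.12.0) /io/opencv/modules/imgproc/src/shapedescr.cpp:356: error: (-215:Assertion failed) n >= 0 && (depth == CV_32F || depth == CV_32S) in function 'fitEllipseNoDirect'
```

Run:
```python
from h import *
t=cv2.imread("pics/top0.png");d=np.load("pics/top0.npy");s=cv2.imread("pics/scene0.png")
hs=cv2.cvtColor(t,cv2.COLOR_BGR2HSV)
print("f",camera_info("top")["camera_matrix"][0])
m=cv2.inRange(hs,(105,45,50),(130,255,255))
def comp(x0,y0,x1,y1):
    ys,xs=np.nonzero(m[y0:y1,x0:x1]);p=np.c_[xs+x0,ys+y0].astype(np.float32)
    return cv2.fitEllipse(cv2.convexHull(p))
e=comp(198,215,225,245);print("cap",e,onz("top",e[0],.09))
e=comp(270,215,300,250);print("cup",e,onz("top",e[0],.052))
k=((t.max(2)<75)*255).astype(np.uint8);k2=np.zeros_like(k);k2[195:222,268:300]=k[195:222,268:300]
n,l,st,c=cv2.connectedComponentsWithStats(k2)
i=1+st[1:,4].argmax();ys,xs=np.nonzero(l==i)
rc=cv2.minAreaRect(np.c_[xs,ys].astype(np.float32));print("handle",rc,onz("top",rc[0],.155));
bx=cv2.boxPoints(rc);print([onz("top",q,.16)[:2].round(3) for q in bx])
for u,v in [(190+372/4,120+275/4),(190+291/4,120+357/4),(190+457/4,120+352/4)]: print("std",onz("top",(u,v),.114))
for q in [(190+233/4,120+85/4),(190+350/4,120+57/4)]: print("tongue far corners",onz("top",q,.005))
for q in [(190+470/4,120+465/4),(190+495/4,120+487/4)]: print("pawl",onz("top",q,.03))
a=s[248:285,222:258].astype(float);a=np.clip((a-100)*2.2,0,255).astype(np.uint8)
cv2.imwrite("pics/jar.png",cv2.resize(a,None,fx=14,fy=14,interpolation=cv2.INTER_CUBIC))
```

```text
f [424.43574883   0.         279.49245559]
cap ((209.6733856201172, 228.9154052734375), (15.742522239685059, 16.003976821899414), 117.3580322265625) [0.45414889 0.43956297 0.09      ]
cup ((283.7922058105469, 230.7072296142578), (19.56416893005371, 19.916728973388672), 36.68722152709961) [0.45694055 0.18719475 0.052     ]
handle ((282.7500305175781, 207.25001525878906), (18.384777069091797, 7.77817440032959), 45.0) [0.52732891 0.19363129 0.155     ]
[array([0.538, 0.224]), array([0.557, 0.207]), array([0.515, 0.163]), array([0.497, 0.181])]
std [0.59471383 0.19402016 0.114     ]
std [0.52347786 0.26016125 0.114     ]
std [0.53128403 0.12115886 0.114     ]
tongue far corners [0.78586388 0.32571145 0.005     ]
tongue far corners [0.81521293 0.21854305 0.005     ]
pawl [0.44074693 0.1028353  0.03      ]
pawl [0.42191659 0.08042187 0.03      ]
```

View pics/jar.png

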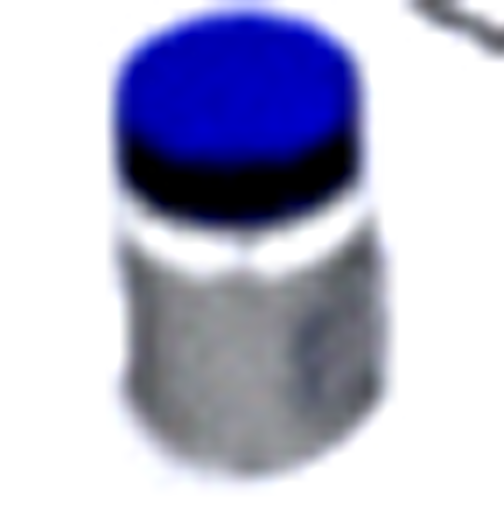

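Run:
```python
from h import *
fs=[grab_frame("scene")[0].astype(float) for _ in range(12)]
f=np.mean(fs,0);np.save("pics/avg.npy",f)
print(camera_info("scene")["camera_matrix"][0][0])
np.set_printoptions(linewidth=250)
print("lum");print(f[262:284,228:254].mean(2).astype(int))
print("b-r");print((f[262:284,228:254,0]-f[262:284,228:254,2]).round().astype(int))
c=camera_info("scene");R=np.array(c["R"]);T=np.array(c["t"]);K=np.array(c["camera_matrix"])
def pr(X):
    p=R@X+T;x=p[:2]/p[2];x=x*(1+c["k1"]*(x@x));return K[:2,:2]@x+K[:2,2]
J=np.array([.4535,.4385,0])
for z in(0,.036,.072,.09):print(z,pr(J+[0,0,z]))
o=-R.T@T;b=np.degrees(np.arctan2(*(o-J)[1::-1]));print("bearing of cam",b)
for a in range(0,181,10):
    A=np.radians(b+a);print(a,round(b+a),*[pr(J+[.029*np.cos(A),.029*np.sin(A),z]).round(1) for z in(.015,.036,.057)])
```

```text
484.31981991644045
lum
[[237 228 204 181 141 106  87  77  71  66  62  64  69  74  89 105 122 152 188 207 209 223 235 239 239 239]
 [237 227 207 201 180 160 139 125 115 105 102 102 109 118 130 153 175 202 220 208 192 219 235 239 239 239]
 [237 226 198 199 214 210 188 179 171 161 156 148 157 174 184 206 223 226 215 179 174 215 235 239 239 239]
 [237 224 185 175 204 223 222 225 221 205 199 186 200 224 229 231 229 208 177 150 158 204 232 238 239 239]
 [237 225 181 154 170 192 208 225 229 220 212 205 219 231 225 212 196 169 149 140 150 189 227 238 239 239]
 [238 228 190 153 151 163 176 192 200 193 186 182 192 201 191 172 162 151 144 145 155 187 225 237 239 238]
 [238 231 199 154 147 155 162 168 172 170 166 165 169 171 168 161 156 150 147 150 159 188 225 236 239 238]
 [238 235 212 159 147 154 160 164 166 167 165 162 163 165 164 159 154 150 146 148 158 187 223 236 238 238]
 [239 236 218 161 146 153 159 163 165 168 167 165 163 164 161 152 147 145 144 147 158 181 220 235 238 239]
 [239 236 219 161 144 152 159 163 166 166 168 167 166 165 158 146 141 143 146 150 156 178 216 235 238 238]
 [239 2
[... 3468 characters left out ...]
65.7]
50 192 [247.6 275. ] [247.3 270. ] [247.  264.8]
60 202 [248.5 274.1] [248.2 269. ] [247.9 263.8]
70 212 [249.1 273. ] [248.8 268. ] [248.5 262.8]
80 222 [249.4 271.9] [249.1 266.9] [248.8 261.7]
90 232 [249.4 270.9] [249.1 265.8] [248.8 260.7]
100 242 [249.2 269.8] [248.9 264.8] [248.6 259.6]
110 252 [248.7 268.8] [248.4 263.8] [248.1 258.6]
120 262 [247.9 267.9] [247.6 262.9] [247.3 257.7]
130 272 [246.9 267.1] [246.6 262.1] [246.3 257. ]
140 282 [245.7 266.5] [245.4 261.4] [245.1 256.3]
150 292 [244.4 266. ] [244.  260.9] [243.7 255.8]
160 302 [242.9 265.6] [242.5 260.6] [242.2 255.5]
170 312 [241.3 265.5] [241.  260.5] [240.6 255.3]
180 322 [239.7 265.5] [239.4 260.5] [239.  255.4]
```

```bash
cat >> h.py <<'E'
def yaw_R(deg):
    # tool z down, tool y along azimuth deg
    a=np.radians(deg);y=np.array([np.cos(a),np.sin(a),0]);z=np.array([0,0,-1.]);return np.c_[np.cross(y,z),y,z]
def plan(start_p,start_yaw,*wps):
    "relative moves between successive world waypoints (x,y,z,yaw of tool y), tool axes"
    p=np.array(start_p,float);R0=yaw_R(start_yaw)
    for w in wps:
        d=R0.T@(np.array(w[:3])-p);R1=yaw_R(w[3]);rv=Ro.from_matrix(R0.T@R1).as_rotvec()
        print("to",w,"row",d.round(4),rv.round(3),"rows>=",round(max(np.linalg.norm(d)/.05,np.linalg.norm(rv)/.15),1))
        p=np.array(w[:3]);R0=R1
def state():
    o=get_obs();R=Ro.from_rotvec(o["orientation"]).as_matrix()
    y=np.degrees(np.arctan2(R[1,1],R[0,1]));print("t",round(o["clock"],2),"p",o["tcp_pos"].round(4),"yaw",y.round(2),"tilt",np.degrees(np.arccos(-R[2,2])).round(2),"j",o["joints"].round(2),"F",o["contact_force"].round(1),"grip",round(o["grip_width"],4),round(o["gripper_force"],1))
    return o["tcp_pos"],y
E
python3 - <<'E'
from h import *
p,y=state()
plan((.286,-.612,.304),y,(.56,-.12,.36,20),(.454,.439,.25,105),(.454,.439,.134,105))
t=np.load("pics/top0.npy")
for q in [(410,160),(340,200),(360,100)]: print(atdepth("top",q,t[q[1],q[0]]))
E
```

```text
t 0.7 p [ 0.2856 -0.6116  0.3039] yaw -64.97 tilt 0.01 j [ 1.03  0.48  0.02  1.56 -0.01  1.11 -0.08] F [-0.2  0.2 -0.4] grip 0.0851 0.0
to (0.56, -0.12, 0.36, 20) row [ 0.4564 -0.3299 -0.056 ] [ 0.     0.    -1.483] rows>= 11.3
to (0.454, 0.439, 0.25, 105) row [0.5615 0.0916 0.11  ] [ 0.     0.    -1.484] rows>= 11.6
to (0.454, 0.439, 0.134, 105) row [0.    0.    0.116] [0. 0. 0.] rows>= 2.3
[ 0.69926068 -0.23042524  0.14526082]
[0.55828571 0.00456168 0.13796102]
[ 0.9341515  -0.07648726  0.06633208]
```

```bash
python3 drive.py '0.05 -0.03 -0.01 0 0 -0.14; 0.09 -0.06 -0.02 0 0 -0.28; 0.13 -0.09 -0.03 0 0 -0.42; 0.17 -0.12 -0.05 0 0 -0.56; 0.2 -0.14 -0.056 0 0 -0.7' 0.085
python3 - <<'E'
from h import *
p,y=state();plan(p,y,(.56,-.12,.36,20),(.52,.2,.35,60))
E
```

```text
clock: 1.2
tcp_pos: [0.4076, -0.3997, 0.361]
orientation: [2.642, 1.697, 0.0]
contact_force: [0.5, -1.3, -0.1]
grip_width: 0.0851
gripper_force: 0.0
t 1.2 p [ 0.4076 -0.3997  0.361 ] yaw -24.57 tilt 0.1 j [ 0.83  0.27 -0.2   1.73  0.06  1.15  0.18] F [ 0.5 -1.3 -0.1] grip 0.0851 0.0
to (0.56, -0.12, 0.36, 20) row [0.3178 0.0223 0.001 ] [ 0.     0.    -0.778] rows>= 6.4
to (0.52, 0.2, 0.35, 60) row [0.3144 0.0719 0.01  ] [ 0.     0.    -0.698] rows>= 6.5
```

```bash
python3 drive.py '0.05 0 0 0 0 -0.14; 0.1 0 0 0 0 -0.28; 0.15 0 0 0 0 -0.42; 0.2 0.01 0 0 0 -0.56; 0.25 0.015 0 0 0 -0.7' >/dev/null; python3 drive.py '0.05 0 0 0 0 -0.14; 0.1 0 0 0 0 -0.28; 0.15 0 0 0 0 -0.42; 0.2 0.02 0 0 0 -0.56; 0.245 0.04 0 0 0 -0.7'
python3 - <<'E'
from h import *
p,y=state();plan(p,y,(.454,.439,.25,105))
E
```

```text
clock: 2.2
tcp_pos: [0.4982, 0.0637, 0.3603]
orientation: [0.928, 3.0, -0.001]
contact_force: [2.3, -0.6, 0.3]
grip_width: 0.085
gripper_force: 0.0
t 2.2 p [0.4982 0.0637 0.3603] yaw 55.63 tilt 0.11 j [ 0.36  0.2  -0.69  1.85  0.14  1.13  0.59] F [ 2.3 -0.6  0.3] grip 0.085 0.0
to (0.454, 0.439, 0.25, 105) row [0.2484 0.2848 0.1103] [ 0.     0.    -0.862] rows>= 7.9
```

```bash
python3 drive.py '0.03 0.035 0.01 0 0 -0.12; 0.06 0.07 0.02 0 0 -0.24; 0.09 0.105 0.02 0 0 -0.36; 0.12 0.14 0.02 0 0 -0.48; 0.15 0.17 0.02 0 0 -0.6'
python3 - <<'E'
from h import *
p,y=state();plan(p,y,(.454,.439,.25,105))
f,d=grab_frame("top")
E
```

```text
clock: 2.7
tcp_pos: [0.4719, 0.2892, 0.3398]
orientation: [0.0, 3.141, 0.001]
contact_force: [0.8, -0.1, 0.2]
grip_width: 0.0851
gripper_force: 0.0
t 2.7 p [0.4719 0.2892 0.3398] yaw 90.0 tilt 0.05 j [ 0.03  0.36 -0.87  1.76  0.3   1.15  0.64] F [ 0.8 -0.1  0.2] grip 0.0851 0.0
to (0.454, 0.439, 0.25, 105) row [0.0179 0.1498 0.0898] [ 0.     0.    -0.262] rows>= 3.5
```

```bash
python3 drive.py '0.005 0.04 0.02 0 0 -0.09; 0.01 0.08 0.04 0 0 -0.18; 0.014 0.12 0.06 0 0 -0.262; 0.018 0.15 0.09 0 0 -0.262; 0.018 0.15 0.09 0 0 -0.262'
python3 - <<'E'
from h import *
p,y=state();plan(p,y,(.454,.4393,.134,105))
E
```

```text
clock: 3.25
tcp_pos: [0.4515, 0.44, 0.2457]
orientation: [0.41, -3.109, 0.001]
contact_force: [-0.2, -1.2, 0.2]
grip_width: 0.0851
gripper_force: 0.0
t 3.25 p [0.4515 0.44   0.2457] yaw 105.04 tilt 0.34 j [-0.27  0.61 -0.85  1.68  0.5   1.09  0.56] F [-0.2 -1.2  0.2] grip 0.0851 0.0
to (0.454, 0.4393, 0.134, 105) row [-0.0022 -0.0013  0.1117] [0.    0.    0.001] rows>= 2.2
```

```bash
python3 drive.py '0 0 0.03 0 0 0; 0 0 0.07 0 0 0; 0 0 0.11 0 0 0; 0 0 0.11 0 0 0; 0 0 0.11 0 0 0'
python3 - <<'E'
from h import *
p,y=state();plan(p,y,(.454,.4393,.134,105))
f,d=grab_frame("scene");f2,d2=grab_frame("top")
cv2.imwrite("pics/g.png",np.hstack([cv2.resize(f[200:300,190:290],None,fx=4,fy=4),cv2.resize(f2[180:280,160:260],None,fx=4,fy=4)]))
E
```

```text
clock: 3.75
tcp_pos: [0.4553, 0.4371, 0.1405]
orientation: [0.401, -3.116, 0.0]
contact_force: [0.7, -0.1, 0.8]
grip_width: 0.0853
gripper_force: 0.0
t 3.75 p [0.4553 0.4371 0.1405] yaw 104.68 tilt 0.02 j [-0.32  0.72 -0.77  1.75  0.61  0.93  0.48] F [ 0.7 -0.1  0.8] grip 0.0853 0.0
to (0.454, 0.4393, 0.134, 105) row [0.0007 0.0025 0.0065] [ 0.     0.    -0.006] rows>= 0.1
```

View pics/g.png

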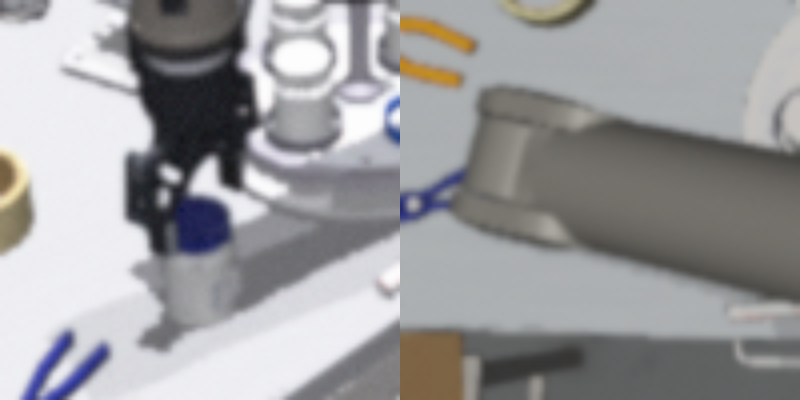

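```bash
python3 drive.py '0 0.002 0.006 0 0 0; 0 0.002 0.006 0 0 0; 0 0.002 0.006 0 0 0; 0 0.002 0.006 0 0 0; 0 0.002 0.006 0 0 0' 0.05 40; python3 drive.py '0 0 0 0 0 0; 0 0 0 0 0 0; 0 0 0 0 0 0' 0.04 40
python3 - <<'E'
from h import *
state()
E
```

```text
clock: 4.35
tcp_pos: [0.4547, 0.44, 0.1349]
orientation: [-0.403, 3.114, 0.002]
contact_force: [-0.2, 0.2, 6.0]
grip_width: 0.0527
gripper_force: 41.3
clock: 4.65
tcp_pos: [0.4546, 0.44, 0.1349]
orientation: [-0.403, 3.114, 0.002]
contact_force: [-0.2, -0.4, 6.6]
grip_width: 0.0528
gripper_force: 41.3
t 4.65 p [0.4546 0.44   0.1349] yaw 104.74 tilt 0.11 j [-0.33  0.73 -0.77  1.75  0.62  0.92  0.47] F [-0.2 -0.4  6.6] grip 0.0528 41.3
```

```bash
python3 drive.py '0 0 -0.03 0 0 0; 0 0 -0.07 0 0 0.14; 0 0 -0.1 0 0 0.28; 0 0 -0.1 0 0 0.42; 0 0 -0.1 0 0 0.55'  >/dev/null; python3 drive.py '0 0 0 0 0 0.14; 0 0 0 0 0 0.28; 0 0 0 0 0 0.42; 0 0 0 0 0 0.45; 0 0 0 0 0 0.45'
python3 - <<'E'
from h import *
p,y=state()
fs=[grab_frame("scene")[0].astype(float) for _ in range(8)];f=np.mean(fs,0)
np.save("pics/avg2.npy",f)
c=camera_info("scene");R=np.array(c["R"]);T=np.array(c["t"]);K=np.array(c["camera_matrix"])
def pr(X):
    q=R@X+T;x=q[:2]/q[2];x=x*(1+c["k1"]*(x@x));return K[:2,:2]@x+K[:2,2]
J=p-[0,0,.134];u=pr(J+[0,0,.036]);print(u,[pr(J+[0,0,z]) for z in(0,.09)])
o=-R.T@T;print("cam bearing",np.degrees(np.arctan2(*(o-J)[1::-1])))
x0,y0=int(u[0])-15,int(u[1])-22;print(x0,y0)
a=f[y0:y0+40,x0:x0+32];cv2.imwrite("pics/lab.png",cv2.resize(np.clip((a-90)*1.8,0,255).astype(np.uint8),None,fx=14,fy=14,interpolation=cv2.INTER_CUBIC))
E
```

```text
clock: 5.65
tcp_pos: [0.4541, 0.4392, 0.2335]
orientation: [1.136, 2.929, -0.001]
contact_force: [-0.8, -0.2, -2.8]
grip_width: 0.0528
gripper_force: 42.7
t 5.65 p [0.4541 0.4392 0.2335] yaw 47.58 tilt 0.03 j [-0.42  0.55 -0.62  1.7   0.37  1.01 -0.34] F [-0.8 -0.2 -2.8] grip 0.0528 42.7
[237.68301135 241.45564942] [array([238.3643995 , 250.76727147]), array([236.62624013, 226.98277341])]
cam bearing 141.79928356306564
222 219
```

View pics/lab.png

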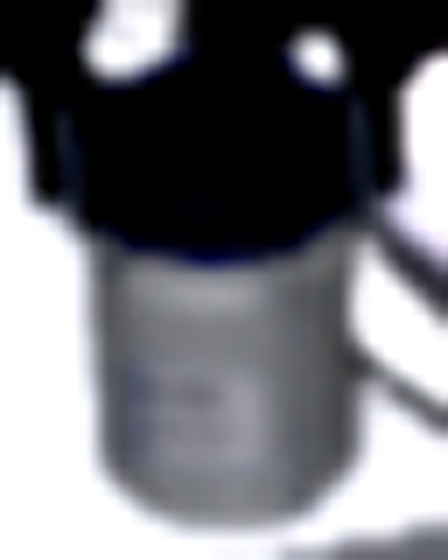

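Run:
```python
from h import *
t=cv2.imread("pics/top0.png");s=np.load("pics/avg.npy").astype(np.float32)
def blue(im,b,k=8):
    x0,y0,x1,y1=b;a=im[y0:y1,x0:x1].astype(np.float32);g=cv2.resize(a[:,:,0]-a[:,:,2],None,fx=k,fy=k,interpolation=cv2.INTER_CUBIC)
    m=(g>.5*np.percentile(g,97)).astype(np.uint8);ys,xs=np.nonzero(m)
    h=cv2.convexHull(np.c_[xs,ys].astype(np.float32));e=cv2.fitEllipse(h)
    return ((e[0][0]+.5)/k-.5+x0,(e[0][1]+.5)/k-.5+y0),np.array(e[1])/k,e[2]
for n,im,b,z in [("top",t,(198,215,222,243),.09),("top",t,(270,217,298,245),.052),("scene",s,(280,218,312,240),.052)]:
    c,ax,an=blue(im,b);print(n,b,np.round(c,2),ax.round(2),round(an),onz(n,c,z).round(4))
# axis from standards' white cap tops via depth? rays of given cap centres in scene crop
for q in [(370,140),(378,222),(523,133)]:
    print("std scene",onz("scene",(190+q[0]/5,170+q[1]/5),.114).round(4))
p,y=state()
```

```text
top (198, 215, 222, 243) [209.52 228.89] [14.97 15.07] 81 [0.4542 0.4401 0.09  ]
top (270, 217, 298, 245) [283.83 230.72] [20.56 20.67] 25 [0.4569 0.187  0.052 ]
scene (280, 218, 312, 240) [295.46 229.07] [14.81 20.31] 92 [0.4493 0.1925 0.052 ]
std scene [0.5942 0.1994 0.114 ]
std scene [0.5187 0.2634 0.114 ]
std scene [0.5245 0.1187 0.114 ]
t 6.05 p [0.4544 0.4392 0.2336] yaw 47.46 tilt 0.01 j [-0.42  0.55 -0.62  1.7   0.37  1.01 -0.34] F [ 0.2 -0.4 -1.2] grip 0.0532 42.7
```

Run:
```python
from h import *
plan((.4544,.4392,.2336),47.5,(.4553,.31,.234,76),(.4562,.187,.21,104))
```

```text
to (0.4553, 0.31, 0.234, 76) row [-0.0879 -0.0946 -0.0004] [ 0.     0.    -0.497] rows>= 3.3
to (0.4562, 0.187, 0.21, 104) row [-0.0306 -0.1191  0.024 ] [ 0.     0.    -0.489] rows>= 3.3
```

```bash
python3 drive.py '-0.02 -0.02 0 0 0 -0.1; -0.04 -0.04 0 0 0 -0.2; -0.06 -0.06 0 0 0 -0.3; -0.08 -0.08 0 0 0 -0.4; -0.088 -0.095 0 0 0 -0.5'; python3 drive.py '-0.007 -0.03 0 0 0 -0.12; -0.015 -0.06 0 0 0 -0.24; -0.022 -0.09 0.01 0 0 -0.36; -0.03 -0.12 0.02 0 0 -0.49; -0.03 -0.12 0.02 0 0 -0.49'; python3 drive.py '0 0 0 0 0 0; 0 0 0 0 0 0; 0 0 0 0 0 0'
python3 - <<'E'
from h import *
p,y=state();plan(p,y,(.4562,.187,.19,104))
s=grab_frame("scene")[0]; cv2.imwrite("pics/c.png",cv2.resize(s[150:270,210:350],None,fx=5,fy=5,interpolation=cv2.INTER_CUBIC))
E
```

```text
clock: 6.55
tcp_pos: [0.4558, 0.307, 0.2334]
orientation: [0.378, 3.118, -0.002]
contact_force: [0.5, -0.8, -1.6]
grip_width: 0.0529
gripper_force: 42.8
clock: 7.05
tcp_pos: [0.4549, 0.1805, 0.2119]
orientation: [0.383, -3.114, 0.007]
contact_force: [-0.1, -0.4, -1.3]
grip_width: 0.0526
gripper_force: 42.9
clock: 7.35
tcp_pos: [0.4553, 0.1875, 0.2142]
orientation: [-0.389, 3.116, 0.001]
contact_force: [-0.3, 0.7, -1.2]
grip_width: 0.053
gripper_force: 42.9
t 7.35 p [0.4553 0.1875 0.2142] yaw 104.24 tilt 0.08 j [ 0.19  0.42 -0.86  2.03  0.42  0.87  0.92] F [-0.3  0.7 -1.2] grip 0.053 42.9
to (0.4562, 0.187, 0.19, 104) row [-0.0008 -0.0007  0.0242] [0.    0.    0.004] rows>= 0.5
```

View pics/c.png

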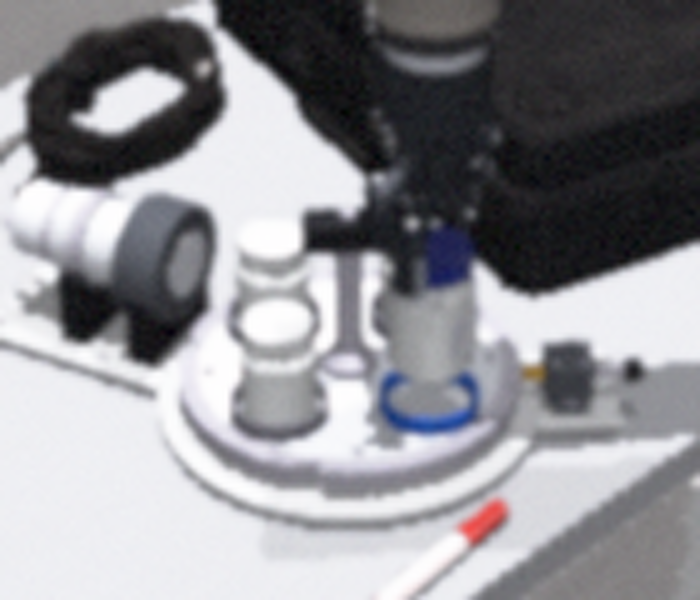

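```bash
python3 drive.py '-0.001 -0.0005 0.012 0 0 0; -0.001 -0.0005 0.024 0 0 0; -0.001 -0.0005 0.024 0 0 0; -0.001 -0.0005 0.024 0 0 0'; python3 drive.py '0 0 0.003 0 0 0; 0 0 0.006 0 0 0; 0 0 0.006 0 0 0; 0 0 0.006 0 0 0'
```

```text
clock: 7.8
tcp_pos: [0.4558, 0.1859, 0.1889]
orientation: [0.388, -3.116, 0.0]
contact_force: [0.9, 0.6, -1.3]
grip_width: 0.0527
gripper_force: 42.9
clock: 8.2
tcp_pos: [0.4563, 0.1859, 0.1837]
orientation: [-0.387, 3.118, -0.0]
contact_force: [-0.3, 0.8, -1.5]
grip_width: 0.0528
gripper_force: 42.9
```

```bash
python3 drive.py '0 0 0.003 0 0 0; 0 0 0.006 0 0 0; 0 0 0.009 0 0 0; 0 0 0.0095 0 0 0; 0 0 0.0095 0 0 0'
```

```text
clock: 8.7
tcp_pos: [0.4562, 0.1859, 0.174]
orientation: [0.387, -3.117, 0.0]
contact_force: [0.2, 0.1, -2.0]
grip_width: 0.0527
gripper_force: 42.9
```

```bash
python3 drive.py '0 0 0.001 0 0 0; 0 0 0.0015 0 0 0; 0 0 0.002 0 0 0; 0 0 0.002 0 0 0'
```

```text
clock: 9.1
tcp_pos: [0.4567, 0.1862, 0.1729]
orientation: [-0.387, 3.116, 0.0]
contact_force: [-1.2, 0.2, 5.1]
grip_width: 0.0525
gripper_force: 43.3
```

```bash
python3 drive.py '0 0 0 0 0 0; 0 0 0 0 0 0; 0 0 0 0 0 0; 0 0 0 0 0 0; 0 0 0 0 0 0' 0.085 40; python3 drive.py '0 0 -0.02 0 0 0; 0 0 -0.06 0 0 0; 0 0 -0.1 0 0 0; 0 0 -0.11 0 0 0; 0 0 -0.11 0 0 0'
python3 - <<'E'
from h import *
p,y=state()
s=grab_frame("scene")[0]; cv2.imwrite("pics/d.png",cv2.resize(s[150:270,210:350],None,fx=5,fy=5,interpolation=cv2.INTER_CUBIC))
plan(p,y,(.5265,.191,.285,137),(.5265,.191,.285,-43))
E
```

```text
clock: 9.6
tcp_pos: [0.4562, 0.1858, 0.1721]
orientation: [0.387, -3.118, 0.0]
contact_force: [1.5, -1.0, 0.4]
grip_width: 0.0851
gripper_force: 0.0
clock: 10.1
tcp_pos: [0.457, 0.1862, 0.2836]
orientation: [-0.386, 3.114, 0.0]
contact_force: [0.2, -0.9, 0.2]
grip_width: 0.085
gripper_force: 0.0
t 10.1 p [0.457  0.1862 0.2836] yaw 104.13 tilt 0.21 j [ 0.27  0.33 -0.92  1.96  0.31  1.    1.02] F [ 0.2 -0.9  0.2] grip 0.085 0.0
to (0.5265, 0.191, 0.285, 137) row [-0.0686 -0.0123 -0.0014] [ 0.     0.    -0.574] rows>= 3.8
to (0.5265, 0.191, 0.285, -43) row [0. 0. 0.] [0.    0.    3.142] rows>= 20.9
```

View pics/d.png

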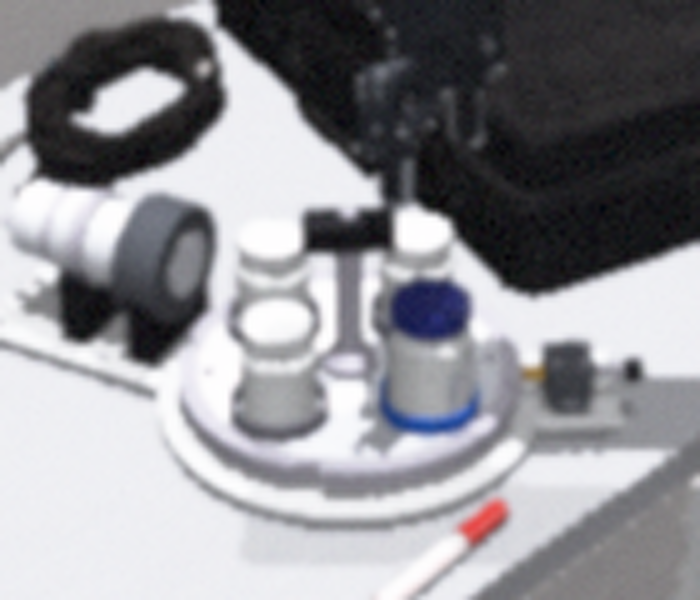

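```bash
python3 drive.py '-0.03 0 0 0 0 0.14; -0.05 -0.01 0 0 0 0.28; -0.069 -0.013 0 0 0 0.42; -0.069 -0.013 0 0 0 0.56; -0.069 -0.013 0 0 0 0.7' >/dev/null; python3 drive.py '0 0 0 0 0 0.14; 0 0 0 0 0 0.28; 0 0 0 0 0 0.42; 0 0 0 0 0 0.56; 0 0 0 0 0 0.7' >/dev/null;  python3 drive.py '0 0 0 0 0 0.14; 0 0 0 0 0 0.28; 0 0 0 0 0 0.42; 0 0 0 0 0 0.56; 0 0 0 0 0 0.7' >/dev/null; python3 drive.py '0 0 0 0 0 0.14; 0 0 0 0 0 0.28; 0 0 0 0 0 0.42; 0 0 0 0 0 0.45; 0 0 0 0 0 0.45'
python3 - <<'E'
from h import *
p,y=state();plan(p,y,(.5275,.191,.208,-42))
c,d=grab_frame("top");cv2.imwrite("pics/e.png",c)
E
```

```text
clock: 12.15
tcp_pos: [0.5257, 0.1899, 0.2806]
orientation: [2.867, 1.283, -0.004]
contact_force: [-0.1, 0.1, 0.8]
grip_width: 0.0848
gripper_force: 0.0
t 12.15 p [0.5257 0.1899 0.2806] yaw -41.8 tilt 0.15 j [-0.17  0.34 -0.36  1.84  0.14  0.99 -1.31] F [-0.1  0.1  0.8] grip 0.0848 0.0
to (0.5275, 0.191, 0.208, -42) row [0.002  0.0006 0.0726] [0.    0.    0.004] rows>= 1.5
```

```bash
python3 drive.py '0.002 0 0.03 0 0 0; 0.002 0 0.06 0 0 0; 0.002 0 0.073 0 0 0; 0.002 0 0.073 0 0 0'; python3 drive.py '0 0 0 0 0 0; 0 0 0 0 0 0; 0 0 0 0 0 0; 0 0 0 0 0 0; 0 0 0 0 0 0' 0.018 60;  python3 drive.py '0 0 0 0 0 0; 0 0 0 0 0 0'
python3 - <<'E'
from h import *
p,y=state()
E
```

```text
clock: 12.6
tcp_pos: [0.5265, 0.191, 0.2071]
orientation: [-2.868, -1.281, 0.007]
contact_force: [-0.0, -0.7, 0.1]
grip_width: 0.0851
gripper_force: 0.0
clock: 13.1
tcp_pos: [0.528, 0.1919, 0.2102]
orientation: [2.869, 1.28, 0.002]
contact_force: [-0.9, -0.7, 5.6]
grip_width: 0.0231
gripper_force: 60.4
clock: 13.3
tcp_pos: [0.528, 0.1919, 0.2102]
orientation: [2.869, 1.28, 0.002]
contact_force: [-1.9, -0.4, 5.5]
grip_width: 0.0233
gripper_force: 60.4
t 13.3 p [0.528  0.1919 0.2102] yaw -41.91 tilt 0.07 j [-0.19  0.42 -0.34  1.9   0.19  0.85 -1.36] F [-1.9 -0.4  5.5] grip 0.0233 60.4
```

```bash
for i in 1; do python3 drive.py '0 0 0 0 0 -0.05; 0 0 0 0 0 -0.15; 0 0 0 0 0 -0.25; 0 0 0 0 0 -0.35; 0 0 0 0 0 -0.45'; done
python3 - <<'E'
from h import *
p,y=state();print(get_obs()["moment"])
E
```

```text
clock: 13.8
tcp_pos: [0.5281, 0.1922, 0.2102]
orientation: [-2.512, -1.883, -0.003]
contact_force: [-3.1, -3.3, 2.5]
grip_width: 0.0232
gripper_force: 58.3
t 13.8 p [0.5281 0.1922 0.2102] yaw -16.28 tilt 0.15 j [-0.11  0.44 -0.44  1.89  0.24  0.86 -0.96] F [-3.1 -3.3  2.5] grip 0.0232 58.3
[-1.54350563  0.8437744   0.05446362]
```

Smooth. Continue.

```bash
python3 drive.py '0 0 0 0 0 -0.1; 0 0 0 0 0 -0.2; 0 0 0 0 0 -0.3; 0 0 0 0 0 -0.4; 0 0 0 0 0 -0.5' | grep force; python3 drive.py '0 0 0 0 0 -0.1; 0 0 0 0 0 -0.2; 0 0 0 0 0 -0.3; 0 0 0 0 0 -0.4; 0 0 0 0 0 -0.5' | grep force; python3 drive.py '0 0 0 0 0 -0.1; 0 0 0 0 0 -0.2; 0 0 0 0 0 -0.3; 0 0 0 0 0 -0.4; 0 0 0 0 0 -0.5' | grep force
python3 - <<'E'
from h import *
p,y=state();print(get_obs()["moment"])
E
```

```text
contact_force: [-3.2, 0.9, 6.0]
gripper_force: 60.6
contact_force: [-3.3, -0.1, 7.2]
gripper_force: 60.8
contact_force: [-5.2, 2.8, 8.8]
gripper_force: 78.1
t 15.3 p [0.5278 0.1917 0.2102] yaw 69.74 tilt 0.04 j [ 0.14  0.52 -0.78  1.88  0.45  0.93  0.37] F [-5.2  2.8  8.8] grip 0.023 78.1
[ 0.49255229  1.1626737  -1.98760709]
```

```bash
python3 drive.py '0 0 0 0 0 -0.05; 0 0 0 0 0 -0.1; 0 0 0 0 0 -0.15'
python3 - <<'E'
from h import *
p,y=state();print(get_obs()["moment"])
t,d=grab_frame("top");s,d=grab_frame("scene")
cv2.imwrite("pics/f.png",np.hstack([cv2.resize(t[150:250,230:330],None,fx=4,fy=4),cv2.resize(s[170:270,230:330],None,fx=4,fy=4)]))
E
```

```text
clock: 15.6
tcp_pos: [0.5276, 0.1918, 0.2101]
orientation: [0.317, 3.125, 0.0]
contact_force: [-2.8, -0.5, 6.8]
grip_width: 0.0231
gripper_force: 61.7
t 15.6 p [0.5276 0.1918 0.2101] yaw 78.4 tilt 0.01 j [ 0.16  0.53 -0.81  1.88  0.47  0.94  0.5 ] F [-2.8 -0.5  6.8] grip 0.0231 61.7
[-0.1073921   0.63069797 -0.63158048]
```

```bash
python3 drive.py '0 0 0 0 0 -0.1; 0 0 0 0 0 -0.2; 0 0 0 0 0 -0.3; 0 0 0 0 0 -0.4; 0 0 0 0 0 -0.5' | grep force; python3 drive.py '0 0 0 0 0 -0.1; 0 0 0 0 0 -0.2; 0 0 0 0 0 -0.3; 0 0 0 0 0 -0.4; 0 0 0 0 0 -0.5' | grep force;  python3 - <<'E'
from h import *
p,y=state();print(get_obs()["moment"])
E
for i in 1 2; do python3 drive.py '0 0 0 0 0 -0.02; 0 0 0 0 0 -0.035' >/dev/null; python3 -c "
from h import *
p,y=state();print(get_obs()['moment'])"; done
```

```text
contact_force: [-2.7, -2.1, 8.1]
gripper_force: 61.7
contact_force: [-3.4, -1.7, 8.2]
gripper_force: 61.7
t 16.7 p [0.5277 0.1916 0.2101] yaw 135.8 tilt 0.03 j [ 0.31  0.63 -1.04  1.87  0.63  1.02  1.37] F [-3.4 -1.7  8.2] grip 0.0234 61.7
[-0.21395076  0.78542383 -0.53530843]
t 16.9 p [0.5277 0.1916 0.2101] yaw 137.63 tilt 0.02 j [ 0.31  0.63 -1.05  1.87  0.64  1.03  1.4 ] F [-3.8 -2.4  8.3] grip 0.0229 61.6
[-0.34727849  0.80541472 -0.45491462]
t 17.1 p [0.5277 0.1916 0.2101] yaw 139.63 tilt 0.03 j [ 0.32  0.63 -1.05  1.87  0.64  1.03  1.43] F [-3.5 -2.8  8.8] grip 0.023 61.4
[-0.28009496  0.72060467 -0.37781996]
```

```bash
for i in 1 2 3 4 5 6; do python3 drive.py '0 0 0 0 0 -0.02; 0 0 0 0 0 -0.035' >/dev/null; python3 -c "
from h import *
o=get_obs();p,y=state();print(o['moment'].round(2))" | sed 's/ j .*grip/ grip/'; done
```

```text
t 17.3 p [0.5277 0.1916 0.2101] yaw 141.64 tilt 0.03 grip 0.023 61.4
[-0.29  0.79 -0.42]
t 17.5 p [0.5277 0.1916 0.2101] yaw 143.65 tilt 0.04 grip 0.023 61.5
[-0.34  0.74 -0.42]
t 17.7 p [0.5277 0.1916 0.2101] yaw 145.65 tilt 0.03 grip 0.0233 61.5
[-0.31  0.75 -0.43]
t 17.9 p [0.5277 0.1915 0.2101] yaw 147.65 tilt 0.04 grip 0.0231 61.6
[-0.29  0.75 -0.49]
t 18.1 p [0.5278 0.1916 0.2101] yaw 149.67 tilt 0.04 grip 0.0234 61.2
[-0.34  0.81 -0.26]
t 18.3 p [0.5277 0.1915 0.2101] yaw 151.63 tilt 0.03 grip 0.0233 62.1
[-0.29  0.69 -0.65]
```

```bash
for i in 1 2; do python3 drive.py '0 0 0 0 0 -0.02; 0 0 0 0 0 -0.03' >/dev/null; python3 -c "
from h import *
o=get_obs();p,y=state();print(o['moment'].round(2))" | sed 's/ j .*grip/ grip/'; done
```

```text
t 18.5 p [0.5278 0.1916 0.2101] yaw 153.32 tilt 0.02 grip 0.0229 62.3
[-0.29  0.73 -0.84]
t 18.7 p [0.5278 0.1915 0.2101] yaw 155.03 tilt 0.02 grip 0.023 62.7
[-0.33  0.75 -0.89]
```

```bash
for i in 1 2 3 4; do python3 drive.py '0 0 0 0 0 0.01; 0 0 0 0 0 0.025' >/dev/null; python3 -c "
from h import *
o=get_obs();p,y=state();print(o['moment'].round(2))" | sed 's/ j .*grip/ grip/'; done
```

```text
t 18.9 p [0.5278 0.1916 0.2101] yaw 153.68 tilt 0.05 grip 0.0227 60.9
[-0.35  0.74  0.24]
t 19.1 p [0.5277 0.1916 0.2101] yaw 152.26 tilt 0.06 grip 0.0228 60.9
[-0.43  0.74  0.22]
t 19.3 p [0.5277 0.1916 0.2101] yaw 150.83 tilt 0.06 grip 0.0233 60.9
[-0.37  0.72  0.21]
t 19.5 p [0.5277 0.1916 0.2101] yaw 149.44 tilt 0.07 grip 0.0228 60.9
[-0.43  0.81  0.93]
```

```bash
for i in 1 2; do python3 drive.py '0 0 0 0 0 0.005; 0 0 0 0 0 0.01; 0 0 0 0 0 0.01' >/dev/null; python3 -c "
from h import *
o=get_obs();p,y=state();print(o['moment'].round(2))" | sed 's/ j .*grip/ grip/'; done
```

```text
t 19.8 p [0.5278 0.1917 0.2101] yaw 148.97 tilt 0.1 grip 0.023 61.0
[-0.32  0.57  0.94]
t 20.1 p [0.5277 0.1918 0.2101] yaw 148.49 tilt 0.12 grip 0.0234 61.9
[-0.39  0.5   1.53]
```

```bash
python3 drive.py '0 0 0 0 0 0; 0 0 0 0 0 0; 0 0 0 0 0 0; 0 0 0 0 0 0; 0 0 0 0 0 0' 0.07 20; python3 drive.py '0 0 -0.02 0 0 0; 0 0 -0.05 0 0 0; 0 0 -0.1 0 0 0; 0 0 -0.14 0 0 0; 0 0 -0.18 0 0 0'; python3 drive.py '0.04 -0.02 0 0 0 0; 0.08 -0.05 0 0 0 0; 0.12 -0.07 0 0 0 0; 0.16 -0.1 0 0 0 0; 0.16 -0.1 0 0 0 0'
python3 - <<'E'
from h import *
p,y=state()
s=grab_frame("scene")[0];t=grab_frame("top")[0]
cv2.imwrite("pics/z.png",np.hstack([cv2.resize(s[180:270,210:310],None,fx=4,fy=4,interpolation=cv2.INTER_CUBIC),cv2.resize(t[165:255,230:330],None,fx=4,fy=4,interpolation=cv2.INTER_CUBIC)]))
E
```

```text
clock: 20.6
tcp_pos: [0.5277, 0.1916, 0.2091]
orientation: [1.529, -2.744, -0.0]
contact_force: [-0.3, 0.1, 0.2]
grip_width: 0.0699
gripper_force: 0.0
clock: 21.1
tcp_pos: [0.5274, 0.1917, 0.391]
orientation: [-1.53, 2.744, -0.0]
contact_force: [0.5, -0.1, 0.5]
grip_width: 0.0702
gripper_force: 0.0
clock: 21.6
tcp_pos: [0.5296, -0.0059, 0.388]
orientation: [1.511, -2.751, 0.003]
contact_force: [-0.2, -0.4, -0.7]
grip_width: 0.0698
gripper_force: 0.0
t 21.6 p [ 0.5296 -0.0059  0.388 ] yaw 147.54 tilt 0.19 j [ 0.89  0.43 -1.29  1.74  0.43  1.31  2.08] F [-0.2 -0.4 -0.7] grip 0.0698 0.0
```

View pics/z.png

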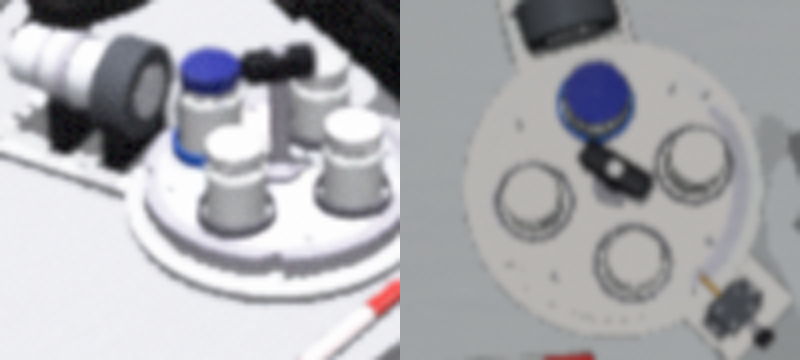

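Run:
```python
from h import *
t=grab_frame("top")[0];a=t[170:205,262:298].astype(int);m=(a[:,:,0]-a[:,:,2]>70);ys,xs=np.nonzero(m)
e=cv2.fitEllipse(cv2.convexHull(np.c_[xs+262,ys+170].astype(np.float32)));print(e)
ax=np.array([.5277,.1916]);P=onz("top",e[0],.128)[:2];v=P-ax;print(P,np.hypot(*v),np.degrees(np.arctan2(v[1],v[0])))
k=(t.max(2)<75).astype(np.uint8)*255
n,l,st,c=cv2.connectedComponentsWithStats(k[198:218,372-100:398-100+2])
i=1+st[1:,4].argmax();ys,xs=np.nonzero(l==i);rc=cv2.minAreaRect(np.c_[xs+272,ys+198].astype(np.float32))
b=cv2.boxPoints(rc);w=np.array([onz("top",q,.16)[:2] for q in b]);E=[w[1]-w[0],w[2]-w[1]];L=max(E,key=np.linalg.norm);print(rc,np.degrees(np.arctan2(L[1],L[0]))%180)
state()
```

```text
((279.0246276855469, 187.8737335205078), (12.448891639709473, 13.877326011657715), 80.43502807617188)
[0.59512744 0.20746004] 0.06926759598845132 13.236300239777336
((282.9380187988281, 207.5340118408203), (19.47962760925293, 8.41165828704834), 34.695152282714844) 56.559965376720015
t 21.75 p [0.5285 0.0031 0.3892] yaw 148.25 tilt 0.03 j [ 0.88  0.43 -1.3   1.74  0.43  1.3   2.08] F [ 0.2 -0.1  0.2] grip 0.07 0.0
```

```bash
python3 drive.py '0 0 0 0 0 0; 0 0 0 0 0 0' | head -2; python3 -c "
from bench import r, order, grab_frame, camera_info, get_obs
print(order.hand_in())"
```

```text
clock: 21.95
tcp_pos: [0.5284, 0.0047, 0.3894]
the job is handed in; nothing more can be done
None
```

I handed the job in at 22 s: the jar stands upright in the blue cup with its label outward, and the cup is at the detector. I turned the table back until the pawl's square face stopped it; I inferred that the pawl is home from the torque on the handle, not from seeing it, and no verdict was returned.

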